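Open the filter chamber of the bench vacuum aspirator

TASK

The vacuum pump's filter is due for changing: switch the pump off at its rocker switch, press the orange snap tab in so that the blue filter lid springs up, then push the lid along its guides, fully off its seat, until it lies flat on the parking deck beside the open filter. Do it all by pressing and pushing with the fingertips: nothing is gripped or lifted, the filter itself is not touched, and the things standing round the pump stay where they are.

Things in the scene. Friction and masses are not known exactly. Their poses are not given: they have to be found in the camera images.
- pump: White vacuum pump, fixed, 206 x 150 mm, deck 70 mm above the bench. Origin on the bench, mid-width, 96 mm from the tab end, 110 mm from the far end; z up, +x the way the lid slides (about the robot's left), +y to the control strip (about towards the robot; y = 27 to 75 mm). Lid channel: 86 mm wide, centred on y = -20 mm, between two rails 5 mm high; lid seat at x = -85 to +1 mm.
- park (a point): On the deck at the middle of the lid when it rests against the end stop (pump x = 58, y = -20, z = 70 mm). The parking deck runs from the seat's edge (x = +1 mm) to this 5 mm high end stop (x = +100 mm).
- lid: Loose blue plate 84 x 84 x 8 mm; rib on top 9 mm thick (x), 56 mm wide (y), its top 22 mm above the underside. Origin: centre of underside; axes as the pump's. Latched it lies at pump x = -42, y = -20, z = 65 mm. Freed, a sprung seal lifts it 6 mm, clear of the seat's edge; the tab's hook may then nudge it about 5 mm along +x. It slides along +x with under 2 N and ends on the deck, z = 70 mm.
- lid_rib (a point): Middle of the rib's face towards the tab (-x), 16 mm above the lid's underside, 8 mm above the plate's top. Push here along the lid's +x.
- tab (a joint): Orange snap tab, a sprung bell crank at the pump's -x end: 0 at rest, hook over the lid; 0.30 rad fully pressed. The hook clears the lid at about 0.17 rad. It springs back when let go.
- tab_pad (a point): Where to press the tab, straight down: top of its pad, 34 mm wide (y), 42 mm of it standing out past the pump's end face; this point is 28 mm out from the end face, 14 mm from the pad's outer edge, 60 mm above the bench at rest (10 mm below the deck). Takes 2 to 5 N; about 7 mm down frees the lid, the stop is about 12 mm down.
- switch (a joint): Black rocker switch on the control strip, 46 mm long (pump's x), 24 mm wide: 0 = on, 0.32 rad = off; stays where left. Starts on: the half with the white dot (towards the tab end, -x) stands up, the half with the green bar lies level.
- switch_off (a point): Point on the raised (white-dot) half of the rocker where to press, straight down: on the top face, 16 mm from the rocker's pivot, about 79 mm above the bench at the start and 74 mm when fully off. Takes 2 to 4 N.
- filter: White round filter disc, 54 mm across, fixed in the well under the lid; origin at its underside, 58 mm above the bench, its top 8 mm below the deck. Not to be touched.
- petri_1: Petri dish, 60 mm across, 15 mm high, in front of the pump; origin under its centre. Bystander.
- forceps: Steel forceps lying in front of the pump, 124 mm long (along y), 8 mm high; origin under the middle. Bystander.
- stain_a: White reagent bottle with blue cap, 44 mm across, 98 mm high, beyond the parking end of the pump; origin under its centre. Bystander.
- cup_1: Specimen cup with red screw lid, 50 mm across, 59 mm high, standing off the tab end; origin under its centre. Bystander.
- coplin: Glass staining jar with purple stain, 56 mm across, 90 mm high, right of the centrifuge; origin under its centre. Bystander.
Things that resemble listed ones, but are neither listed nor needed, are in the scene too. Of the things that look like the lid, the larger one is meant.

How it is judged:
By the outcome, as a careful person would: the job done as asked, in the order asked, and still so for the second after the job is handed in, with the robot touching nothing.
It also fails if it takes over 46 s, if anything falls off the work surface, if the arm or the gripper's body presses on something with over 40 N, if the wrist force passes 120 N, or if a joint passes its speed limit or range.

ROBOT

A 6-joint arm with a two-finger parallel gripper is mounted at the origin on the work surface; the furniture and walls round the work are solid. World frame = base frame: x ahead of the robot, y to its left, z up, the work surface at z = 0. Lengths are in m, angles in rad, forces in N, time in s.
With the tool pointing down it reaches from about 0.35 to 0.925 m from the base axis. Payload 6.4 kg.
Tool frame: the origin (TCP) lies midway between the tips of the shut fingers; the grasp point (between the pads) lies 19 mm behind it; z points along the fingers, y is the line along which they close (so a half turn about z gives the same grasp; the last joint's range is limited). The gripper opens to 94 mm and grips with 3 to 60 N. Pads are 16 mm wide; open, the fingers measure 119 mm over their backs; the gripper's body (75 mm by 177 mm) begins 78 mm behind the grasp point.
Start: joints at [-1.355, 0.245, 1.558, -0, 1.339, -0.174], TCP at [0.247, -0.601, 0.205] pointing down, gripper open.
Joint ranges: [-3.13, 3.13], [-1.02, 2.26], [0.13, 2.54], [-0.95, 4.09], [0.21, 2.88], [-2.74, 2.74]. Speed limits (rad/s): [2.57, 2.57, 3.14, 3.14, 3.14, 3.14].

INTERFACE

Orientations are given as a unit quaternion [x, y, z, w].
In Python, from cell import env gives the robot as it stands.
- The arm moves only by the tool apply_moves, never from a script. Its argument "motion" is a list that holds one entry, the list of rows, each a list of 7 numbers: the shift along the world's x, y, z normalised to -1 to 1, where 1 is 250 mm, then the turn, a rotation vector about the world's x, y, z normalised to -1 to 1, where 1 is 60 degrees, then the finger opening in mm, from 0 to 94. In form: [[[dx, dy, dz, wx, wy, wz, hand], ...]]. A call has exactly 8 rows; each row is the pose to reach, as a shift and turn from the pose commanded when the call began; what a row does not reach only later rows make up. A row lasts 1/8 s, in which the tool goes at most 62.5 mm and 10.7 degrees, less where a joint would pass 70% of its speed; a pose out of reach is approached as far as the arm can. A call with a number of a shift or a turn outside -1 to 1 is refused whole. A call with a gripper value outside its range is refused whole. The fingers move at their own pace and stop on an object; the grip force is fixed at half the most. Time passes only in rows, so rows that repeat a pose let the fingers close, or fill a call up. It gives the time, the measured TCP pose, the force, the opening and the grip force at its end, in the units of the state.
- env.observe(): the state, without advancing time (a new reading comes with each control period).
- env.read_camera(name): name is "side" or "top" or "wrist"; returns the picture (384x512x3 uint8, red, green, blue); there is no depth.
- env.camera_params(name): a dict with "fx", "fy", "cx", "cy" (pixels), "T" (4x4, takes a point from camera to world coordinates); the wrist camera has in their place "tool_from_camera" (4x4, takes a point from camera to tool coordinates, whose origin is the TCP and whose axes are the flange's). Camera axes: x right, y up, looking along -z (the intrinsics and any distortion apply to the point x, -y, -z); pixel columns grow to the right and rows downward; lengths in m; the calibration is good to about 2 mm. A picture is of the moment at which its call begins: read the wrist's pose just before it. camera_params takes no time and is no camera call.
- env.close_job(): hands the job in; it is judged then, once.
Trained networks look in the newest picture that a camera, given by its name, has taken for a name from the list of things; names that differ only in an ending like _2 or _b are one class to them, and where a whole thing is asked for, a point or a joint stands for the part that bears it (a point fixed in the world has none). Each returns a list of dicts, best first, with "score" (0 to 1); they miss things now and then, are a little off and sometimes report something else, mostly with a low value. They report only what shows in the picture. A call takes as long as a camera call. They do not tell look-alikes from the thing itself.
- env.silhouettes(camera, thing): "region" (384x512 bool, what is visible of it) and "box" ([left, top, right, bottom] in pixels, round what is visible of it).
The state is a dict: "clock": time; "joints": joint angles; "joint_velocities": joint speeds; "joint_efforts": joint torques, N m; "position": TCP position; "eef_rot": TCP orientation; "force": force on the tool from outside, world axes, zero at the start; "torque": the same for the moment, N m; "gripper_width": finger opening in m; "grasp_force": force on a finger pad.
Only numpy, scipy, OpenCV 4.12 (cv2) and the standard library are available. Lean on these libraries where they do the work, as an engineer would, in place of code of your own. Each camera call takes 0.05 s, during which the arm holds its last target. There are 200 camera calls.

## Working session

There is one attempt and no reset: what is moved stays moved. The work goes in short steps, Python scripts to look and compute and a tool call to move; the robot and the scene stay as the last step left them, time stands still between calls to the robot, and variables do not carry over. Pictures are saved under pics/ and viewed, at most 10 in all, crops included, and the job is handed in when it is done.

Besides the shell and the picture viewer there is one more tool, called as a command line: name --argument value ..., lists and objects as JSON in quotes. apply_moves: Moves the arm, as the interface text tells. Scaled input: -1 to 1 covers 250 mm each way for a shift and 60 degrees each way for a turn. Its arguments: {"type":"object","properties":{"motion":{"type":"array","items":{"type":"array","items":{"type":"array","items":{"type":"number"}}}}},"required":["motion"]}

```bash
mkdir -p pics
cat > h.py <<'E'
import numpy as np, cv2
from cell import env
def ray(cam,u,v):
    p=env.camera_params(cam); 
    K=np.array([[p['fx'],0,p['cx']],[0,p['fy'],p['cy']],[0,0,1.]])
    d=p.get('distortion',p.get('dist'))
    q=cv2.undistortPoints(np.array([[[u,v]]],float),K,None if d is None else np.array(d,float))[0,0]
    T=np.array(p['T']); return T[:3,3],T[:3,:3]@np.array([q[0],-q[1],-1.])
def at(cam,u,v,z):
    o,r=ray(cam,u,v); return o+r*(z-o[2])/r[2]
def proj(cam,P):
    p=env.camera_params(cam);T=np.array(p['T']);c=T[:3,:3].T@(np.array(P,float)-T[:3,3])
    return p['fx']*c[0]/-c[2]+p['cx'],p['fy']*-c[1]/-c[2]+p['cy']
E
python3 - <<'E'
from h import *
for c in ['top','side']:
    im=env.read_camera(c); cv2.imwrite(f'pics/{c}0.png',cv2.resize(im[:,:,::-1],(800,600),interpolation=cv2.INTER_CUBIC))
    np.save(f'{c}0.npy',im)
    p=env.camera_params(c); print(c,p.keys(),np.round(np.array(p['T']),3).tolist(),p['fx'],p['cx'],p['cy'])
    for t in ['pump','lid','tab','switch','filter']:
        for r in env.silhouettes(c,t)[:3]:
            v,u=np.nonzero(r['region']);
            print(t,round(r['score'],2),np.round(r['box']),round(u.mean(),1),round(v.mean(),1),len(u), np.round(at(c,u.mean(),v.mean(),.07),3))
E
```

```text
top dict_keys(['fx', 'fy', 'cx', 'cy', 'T']) [[-0.017, 0.99, -0.14, 0.36], [-1.0, -0.014, 0.022, 0.11], [0.02, 0.14, 0.99, 1.052], [0.0, 0.0, 0.0, 1.0]] 366.110430336612 258.665505701674 186.3939805190131
pump 0.86 [152. 165. 244. 231.] 189.3 199.3 3763 [0.466 0.275 0.07 ]
pump 0.17 [369. 163. 398. 183.] 383.4 172.3 462 [ 0.533 -0.255  0.07 ]
lid 0.74 [151. 163. 246. 231.] 188.7 200.0 3559 [0.464 0.277 0.07 ]
lid 0.68 [191. 172. 226. 205.] 207.9 187.9 949 [0.496 0.226 0.07 ]
lid 0.58 [116. 155. 149. 181.] 130.5 167.9 417 [0.554 0.435 0.07 ]
tab 0.58 [222. 178. 246. 196.] 232.7 185.4 261 [0.502 0.159 0.07 ]
tab 0.44 [190. 170. 224. 203.] 207.7 187.4 971 [0.498 0.226 0.07 ]
switch 0.71 [198. 208. 218. 219.] 206.6 214.4 179 [0.425 0.229 0.07 ]
side dict_keys(['fx', 'fy', 'cx', 'cy', 'T']) [[-0.433, 0.449, -0.782, -0.391], [-0.901, -0.24, 0.362, 0.509], [-0.025, 0.861, 0.508, 0.669], [0.0, 0.0, 0.0, 1.0]] 379.18311385035366 264.3158422261338 184.80495698067975
pump 0.73 [172. 186. 259. 256.] 214.1 222.5 3318 [0.415 0.287 0.07 ]
lid 0.65 [208. 192. 244. 210.] 225.2 200.9 451 [0.502 0.223 0.07 ]
lid 0.6 [130. 223. 159. 236.] 144.7 229.1 310 [0.473 0.459 0.07 ]
lid 0.23 [174. 189. 259. 255.] 213.8 222.7 3232 [0.415 0.288 0.07 ]
switch 0.59 [228. 208. 244. 217.] 234.4 212.7 91 [0.433 0.222 0.07 ]
```

```bash
ls
```

```text
h.py
pics
side0.npy
top0.npy
```

View pics/top0.png

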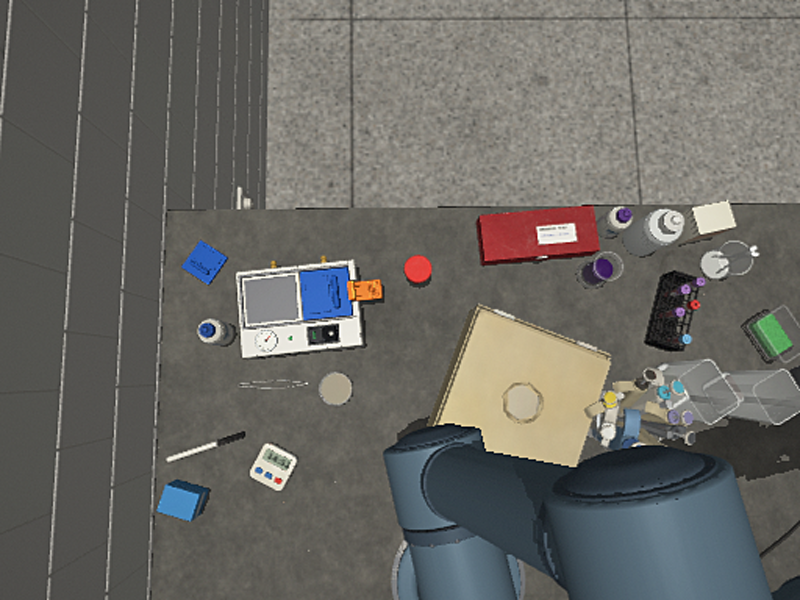

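Run:
```python
from h import *
im=np.load('top0.npy')[150:245,110:270,::-1]
cv2.imwrite('pics/topc.png',cv2.resize(im,(800,475),interpolation=cv2.INTER_CUBIC))
```

```text
(no output)
```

View pics/topc.png

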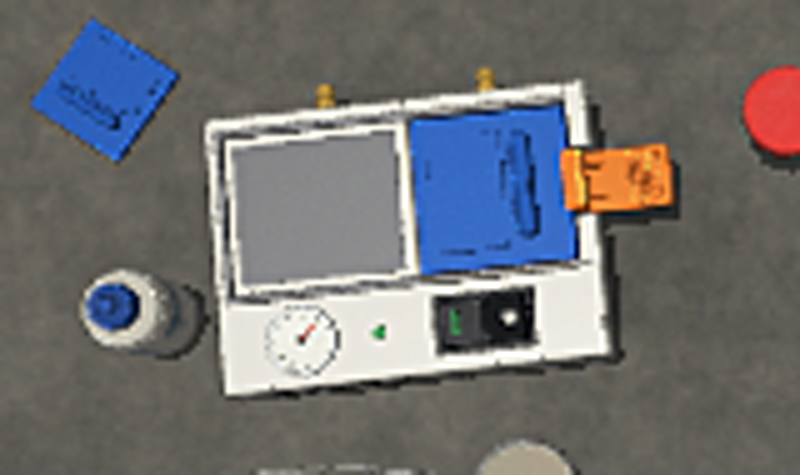

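View pics/side0.png

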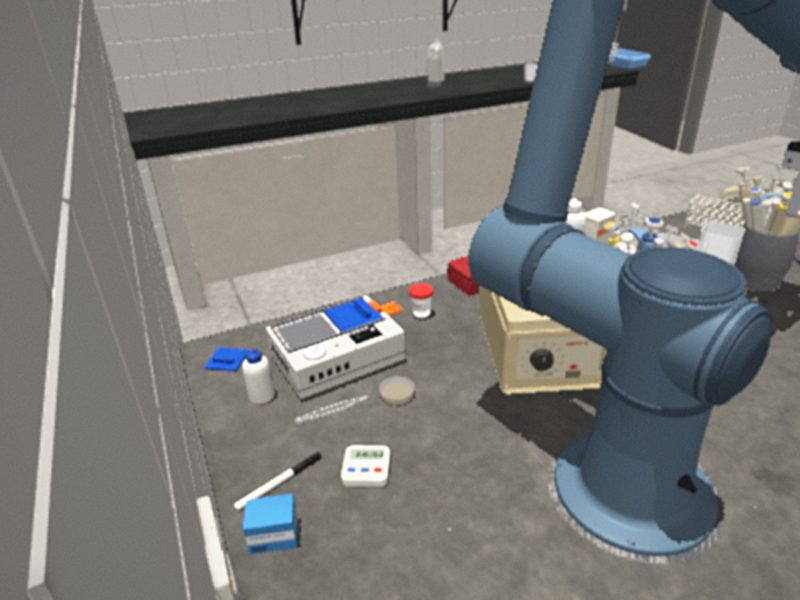

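The blue lid on the pump at top (208,188) px, between the rails and under the orange tab (tab pad about 234,185), is the larger. The loose blue plate at (131,168) is the smaller look-alike, so I ignore it. The rocker is at (207,214), with its white dot on the tab side at about (212,213). The crop confirms this. Next I fit the pump's pose.

```bash
cat >> h.py <<'E'
from scipy.optimize import least_squares
def W(p,P):
    P=np.atleast_2d(P)/1000.; c,s=np.cos(p[2]),np.sin(p[2])
    return np.c_[p[0]+c*P[:,0]-s*P[:,1],p[1]+s*P[:,0]+c*P[:,1],P[:,2]]
E
python3 - <<'E'
from h import *
L=[(0,-62,73),(-84,-62,73),(-84,22,73),(0,22,73),(110,-75,70),(-96,-75,70),(-138,-37,60),(-138,-3,60)]
px=np.array([(407,120),(562,103),(578,258),(420,273),(205,122),(582,82),(668,143),(672,207)])/5.+[110,150]-0.4
f=lambda p:(np.array([proj('top',q) for q in W(p,L)])-px).ravel()
r=least_squares(f,[.47,.27,1.57]); print(r.x,np.round(r.fun,1))
p=r.x; np.save('pump.npy',p)
c=np.cos(p[2]);s=np.sin(p[2])
for n,(u,v) in dict(dot=(510,317),swc=(486,321),swL=(436,325),swR=(536,316)).items():
    a=at('top',u/5+109.6,v/5+149.6,.075); d=a[:2]-p[:2]
    print(n,a.round(4),(np.array([c*d[0]+s*d[1],-s*d[0]+c*d[1]])*1000).round(1))
print('sidecheck', [np.round(proj('side',q),1) for q in W(p,[(-138,-37,60),(-138,-3,60),(0,22,73),(-84,22,73),(-84,-62,73)])])
for t,h in [('cup_1',.059),('stain_a',.098),('petri_1',.015),('forceps',.008)]:
    for o in env.silhouettes('top',t)[:2]:
        b=o['box'];print(t,round(o['score'],2),b,at('top',(b[0]+b[2])/2,(b[1]+b[3])/2,h).round(3))
im=np.load('side0.npy')[170:260,160:270,::-1]
cv2.imwrite('pics/sidec.png',cv2.resize(im,(733,600),interpolation=cv2.INTER_CUBIC))
print(env.observe())
E
```

```text
[0.47306368 0.26482064 1.66338174] [ 0.1  0.2  0.1  0.4 -0.1  0.1  0.1  0.4 -0.4 -0.4  0.1 -0.3 -0.2  0.1
  0.3 -0.5]
dot [0.4279 0.215  0.075 ] [-45.5  49.6]
swc [0.426  0.2277 0.075 ] [-32.6  50.3]
swL [0.4243 0.2542 0.075 ] [-6.1 49.6]
swR [0.4282 0.2012 0.075 ] [-59.2  50.6]
sidecheck [array([251.2, 192.6]), array([256.8, 197.6]), array([218. , 212.4]), array([244.7, 203.3]), array([231.5, 190.5])]
cup_1 0.57 [256.4, 165.5, 276.6, 178.2] [0.54  0.066 0.059]
stain_a 0.78 [126.7, 207.9, 146.2, 220.4] [0.426 0.406 0.098]
stain_a 0.41 [368.7, 158.2, 397.9, 182.5] [ 0.533 -0.244  0.098]
petri_1 0.68 [203.1, 238.0, 225.5, 259.6] [0.332 0.214 0.015]
forceps 0.22 [220.6, 178.3, 246.9, 194.7] [0.508 0.159 0.008]
{'clock': 0.8, 'joints': array([-1.35507452e+00,  2.45089485e-01,  1.55776407e+00, -6.40354075e-06,
        1.33872860e+00, -1.74072970e-01]), 'joint_velocities': array([-0.00106497,  0.00047092, -0.00141351,  0.00048873, -0.00063516,
        0.00075102]), 'joint_efforts': array([-4.98153859e-04, -4.15802372e+01, -3.14863515e+01,  6.83970912e-02,
        2.87525437e-02, -1.85990700e-05]), 'position': array([ 0.24702349, -0.6012531 ,  0.20548133]), 'eef_rot': array([ 9.81067405e-01,  1.93666589e-01, -3.00600096e-06,  5.31121268e-06]), 'force': array([ 0.47114442,  0.10520481, -0.61558378]), 'torque': array([-0.00508431,  0.01696857, -0.00229051]), 'grasp_force': 0.0, 'gripper_width': 0.09412000210533625}
```

View pics/sidec.png

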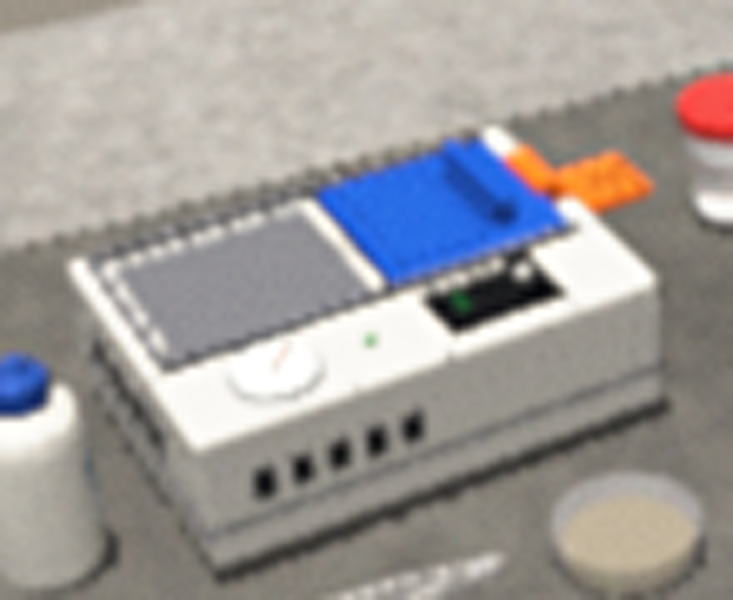

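Run:
```python
from h import *
p=np.load('pump.npy');c=np.cos(p[2]);s=np.sin(p[2])
a=at('top',522/5+109.6,183/5+149.6,.087); d=a[:2]-p[:2]
print('rib top',a,(np.array([c*d[0]+s*d[1],-s*d[0]+c*d[1]])*1000).round(1))
for n,q in dict(sw=(-48,50,79),tab=(-124,-20,60),park=(58,-20,70)).items(): print(n,W(p,q)[0].round(4))
print('deg',np.degrees(p[2]))
```

```text
rib top [0.49810541 0.20739191 0.087     ] [-59.5 -19.6]
sw [0.4277 0.2124 0.079 ]
tab [0.5044 0.1432 0.06  ]
park [0.4876 0.3244 0.07  ]
deg 95.30475345921712
```

apply_moves --motion '[[[0,0,0.24,0,0,0,0],[0,0,0.48,0,0,0.05,0],[0.1,0.14,0.6,0,0,0.1,0],[0.2,0.34,0.6,0,0,0.15,0],[0.3,0.54,0.6,0,0,0.2,0],[0.4,0.74,0.6,0,0,0.25,0],[0.5,0.9,0.6,0,0,0.3,0],[0.6,1,0.6,0,0,0.3,0]]]'

```text
clock: 1.8
position: [0.3978, -0.3495, 0.356]
eef_rot: [0.938, 0.345, 0.0, 0.001]
force: [-0.2, -0.5, 0.0]
gripper_width: 0.0173
grasp_force: 0.0
```

apply_moves --motion '[[[0.05,0.2,0,0,0,0.05,0],[0.1,0.4,0,0,0,0.1,0],[0.15,0.6,0,0,0,0.15,0],[0.15,0.8,0,0,0,0.2,0],[0.15,1,0,0,0,0.3,0],[0.15,1,0,0,0,0.4,0],[0.15,1,0,0,0,0.45,0],[0.15,1,0,0,0,0.45,0]]]'

```text
clock: 2.8
position: [0.4345, -0.1011, 0.3556]
eef_rot: [0.832, 0.554, 0.0, 0.0]
force: [0.2, 0.6, 0.5]
gripper_width: 0.0001
grasp_force: 0.0
```

apply_moves --motion '[[[0,0.2,0,0,0,0.07,0],[0,0.4,0,0,0,0.14,0],[0,0.6,0,0,0,0.21,0],[0,0.8,-0.1,0,0,0.28,0],[0,1,-0.2,0,0,0.35,0],[0,1,-0.4,0,0,0.42,0],[0,1,-0.5,0,0,0.467,0],[0,1,-0.5,0,0,0.467,0]]]'

```text
clock: 3.8
position: [0.4332, 0.1486, 0.2284]
eef_rot: [0.674, 0.739, -0.002, -0.002]
force: [-0.4, -0.0, -0.3]
gripper_width: 0.0008
grasp_force: 0.0
```

```bash
cat >> h.py <<'E'
from scipy.spatial.transform import Rotation as R
def wrist(name):
    s=env.observe(); im=env.read_camera('wrist'); q=env.camera_params('wrist')
    T=np.eye(4);T[:3,:3]=R.from_quat(s['eef_rot']).as_matrix();T[:3,3]=s['position']
    T=T@np.array(q['tool_from_camera']); np.savez(name+'.npz',im=im,T=T)
    return im,T,q
def wproj(T,q,P):
    c=T[:3,:3].T@(np.array(P,float)-T[:3,3]); return q['fx']*c[0]/-c[2]+q['cx'],q['fy']*-c[1]/-c[2]+q['cy']
E
python3 - <<'E'
from h import *
im,T,q=wrist('w1'); p=np.load('pump.npy'); out=cv2.resize(im[:,:,::-1],(800,600),interpolation=cv2.INTER_CUBIC)
for P in [(-48,50,79),(-124,-20,60),(-59.5,-20,87),(0,22,73),(-84,22,73),(-84,-62,73),(110,75,70),(-96,75,70),(-138,-37,60),(-138,-3,60)]:
    u,v=wproj(T,q,W(p,P)[0]); print(P,round(u*1.5625),round(v*1.5625)); cv2.drawMarker(out,(int(u*1.5625),int(v*1.5625)),(255,0,255),0,12,1)
cv2.imwrite('pics/w1.png',out)
E
```

```text
(-48, 50, 79) 402 199
(-124, -20, 60) 487 293
(-59.5, -20, 87) 499 216
(0, 22, 73) 441 130
(-84, 22, 73) 438 247
(-84, -62, 73) 548 247
(110, 75, 70) 364 -49
(-96, 75, 70) 370 262
(-138, -37, 60) 507 310
(-138, -3, 60) 466 309
```

View pics/w1.png

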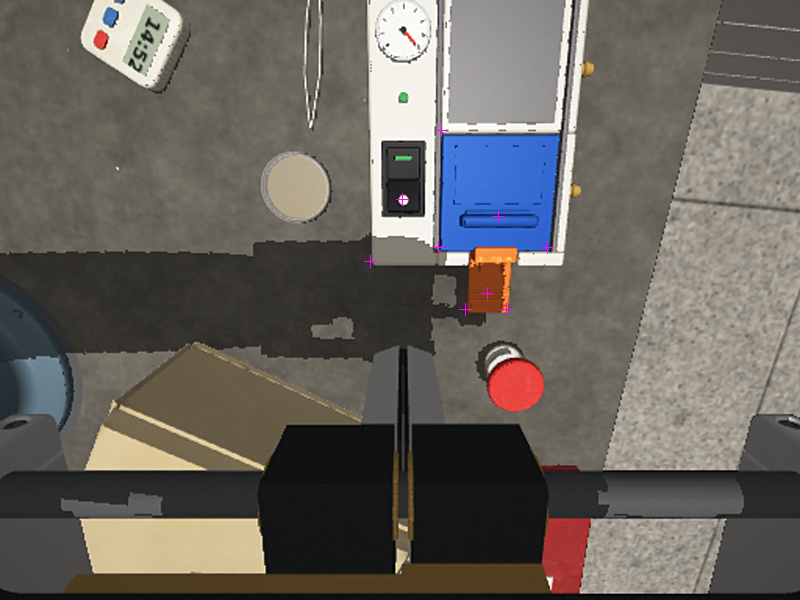

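Wrist view: the predicted marks fall on the white dot (403,200), the tab pad (487,290), the rib (499,220) and the lid corners, all within about 3 px (2 mm). Now I go to the switch.

apply_moves --motion '[[[-0.027,0.2,-0.1,0,0,0,0],[-0.027,0.253,-0.25,0,0,0,0],[-0.027,0.253,-0.4,0,0,0,0],[-0.027,0.253,-0.5,0,0,0,0],[-0.027,0.253,-0.56,0,0,0,0],[-0.027,0.253,-0.59,0,0,0,0],[-0.027,0.253,-0.61,0,0,0,0],[-0.027,0.253,-0.61,0,0,0,0]]]'

```text
clock: 4.85
position: [0.4285, 0.2121, 0.0787]
eef_rot: [0.673, 0.739, 0.001, 0.0]
force: [0.5, -0.8, 0.0]
gripper_width: 0.0008
grasp_force: 0.0
```

apply_moves --motion '[[[0,0,-0.008,0,0,0,0],[0,0,-0.014,0,0,0,0],[0,0,-0.018,0,0,0,0],[0,0,-0.022,0,0,0,0],[0,0,-0.024,0,0,0,0],[0,0,-0.024,0,0,0,0],[0,0,-0.024,0,0,0,0],[0,0,-0.024,0,0,0,0]]]'

```text
clock: 5.85
position: [0.4284, 0.2121, 0.074]
eef_rot: [0.673, 0.739, -0.0, 0.0]
force: [-5.3, -2.4, 15.4]
gripper_width: 0.0003
grasp_force: 7.6
```

apply_moves --motion '[[[0,0,0.1,0,0,0,0],[0,0,0.24,0,0,0,0],[0.1,-0.09,0.3,0,0,0,0],[0.2,-0.18,0.3,0,0,0,0],[0.307,-0.275,0.3,0,0,0,0],[0.307,-0.275,0.2,0,0,0,0],[0.307,-0.275,0.1,0,0,0,0],[0.307,-0.275,0.1,0,0,0,0]]]'

```text
clock: 6.85
position: [0.5024, 0.1432, 0.0946]
eef_rot: [0.673, 0.739, -0.002, -0.002]
force: [-0.1, -0.2, 0.4]
gripper_width: 0.0003
grasp_force: 0.0
```

Run:
```python
from h import *
im,T,q=wrist('w2')
a=cv2.resize(im[:,:,::-1],(768,576)); t=cv2.resize(env.read_camera('top')[150:245,170:270,::-1],(250,237),interpolation=cv2.INTER_CUBIC)
a[339:,:250]=t
cv2.imwrite('pics/w2.png',a)
```

```text
(no output)
```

View pics/w2.png

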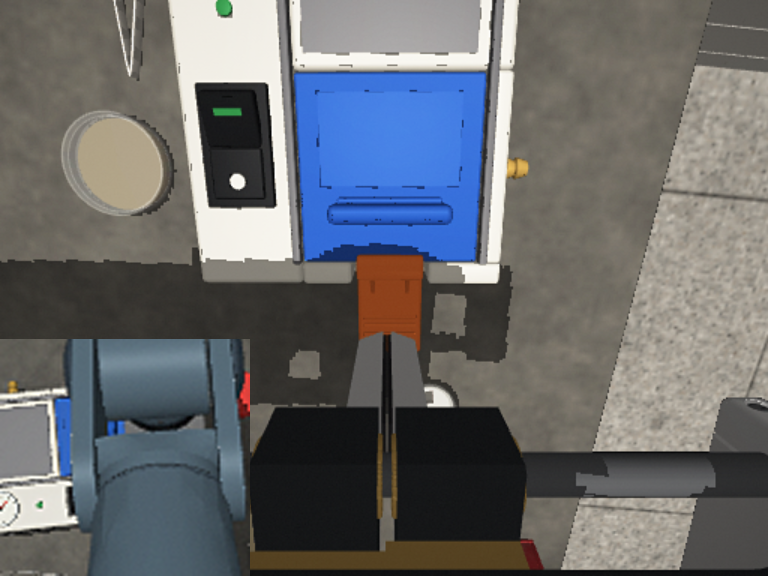

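The rocker's dot half at (237,181) now lies level and the green half (228,112) is up, so the pump is off. The fingertips are centred over the tab. Now I press it.

apply_moves --motion '[[[0,0,-0.07,0,0,0,0],[0,0,-0.12,0,0,0,0],[0,0,-0.145,0,0,0,0],[0,0,-0.16,0,0,0,0],[0,0,-0.172,0,0,0,0],[0,0,-0.182,0,0,0,0],[0,0,-0.188,0,0,0,0],[0,0,-0.188,0,0,0,0]]]'

```text
clock: 7.95
position: [0.505, 0.1426, 0.0508]
eef_rot: [0.673, 0.74, -0.0, 0.001]
force: [-3.3, -5.7, 8.4]
gripper_width: 0.0002
grasp_force: 4.6
```

apply_moves --motion '[[[0,0,0,0,0,0,0],[0,0,0.05,0,0,0,0],[0,0,0.15,0,0,0,0],[0,0,0.3,0,0,0,0],[0,0,0.4,0,0,0,0],[0,0,0.4,0,0,0,0],[0,0,0.4,0,0,0,0],[0,0,0.4,0,0,0,0]]]'

```text
clock: 8.95
position: [0.5035, 0.1433, 0.1483]
eef_rot: [0.673, 0.739, -0.001, -0.001]
force: [-0.3, -0.1, -0.3]
gripper_width: 0.0003
grasp_force: 0.0
```

Run:
```python
from h import *
im,T,q=wrist('w3'); p=np.load('pump.npy'); a=cv2.resize(im[:,:,::-1],(800,600),interpolation=cv2.INTER_CUBIC)
for P in [(-64,-20,93),(-84,-62,79),(-84,22,79),(0,22,79),(-96,75,70)]:
    u,v=wproj(T,q,W(p,P)[0]); print(P,round(u*1.5625),round(v*1.5625)); cv2.drawMarker(a,(int(u*1.5625),int(v*1.5625)),(255,0,255),0,12,1)
cv2.imwrite('pics/w3.png',a[:450])
```

```text
(-64, -20, 93) 402 216
(-84, -62, 79) 475 250
(-84, 22, 79) 329 249
(0, 22, 79) 322 89
(-96, 75, 70) 244 267
```

View pics/w3.png

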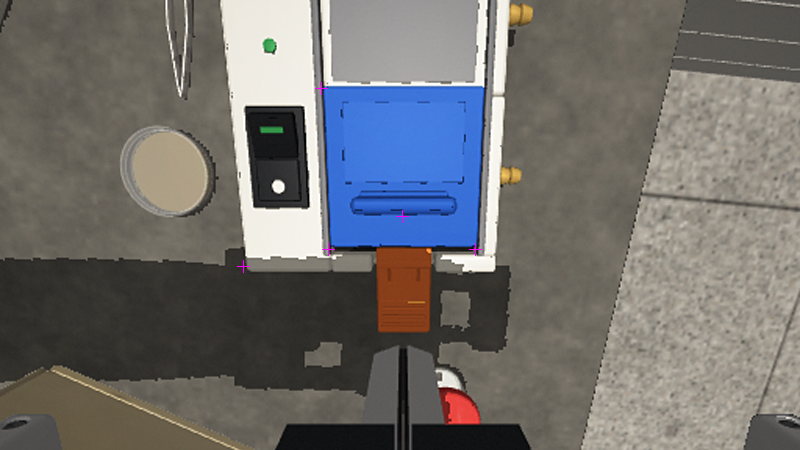

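The lid has popped up: a dark gap shows at its tab edge (v≈250), and the rib is at (403,205). I go down just behind the rib.

apply_moves --motion '[[[-0.01,0.1,0,0,0,0,0],[-0.018,0.199,0,0,0,0,0],[-0.018,0.199,-0.06,0,0,0,0],[-0.018,0.199,-0.14,0,0,0,0],[-0.018,0.199,-0.21,0,0,0,0],[-0.018,0.199,-0.25,0,0,0,0],[-0.018,0.199,-0.264,0,0,0,0],[-0.018,0.199,-0.264,0,0,0,0]]]'

```text
clock: 10.0
position: [0.5003, 0.1929, 0.0841]
eef_rot: [0.673, 0.739, 0.0, 0.0]
force: [-1.5, 0.1, -0.3]
gripper_width: 0.0005
grasp_force: 0.0
```

apply_moves --motion '[[[-0.002,0.02,0,0,0,0,0],[-0.005,0.05,0,0,0,0,0],[-0.009,0.1,0,0,0,0,0],[-0.014,0.15,0,0,0,0,0],[-0.019,0.2,0,0,0,0,0],[-0.024,0.25,0,0,0,0,0],[-0.028,0.3,0,0,0,0,0],[-0.03,0.319,0,0,0,0,0]]]'

```text
clock: 11.0
position: [0.4923, 0.2736, 0.0839]
eef_rot: [0.673, 0.74, -0.0, -0.0]
force: [1.2, -0.8, 0.1]
gripper_width: 0.0006
grasp_force: 0.4
```

apply_moves --motion '[[[-0.001,0.012,0,0,0,0,0],[-0.002,0.024,0,0,0,0,0],[-0.003,0.036,0,0,0,0,0],[-0.004,0.048,0,0,0,0,0],[-0.005,0.06,0,0,0,0,0],[-0.006,0.07,0,0,0,0,0],[-0.007,0.076,0,0,0,0,0],[-0.007,0.076,0,0,0,0,0]]]'

```text
clock: 12.0
position: [0.4909, 0.2903, 0.0839]
eef_rot: [0.673, 0.74, -0.001, 0.001]
force: [0.8, -7.1, 1.7]
gripper_width: 0.0003
grasp_force: 3.6
```

Run:
```python
from h import *
im,T,q=wrist('w4'); p=np.load('pump.npy'); a=cv2.resize(im[:,:,::-1],(800,600),interpolation=cv2.INTER_CUBIC)
for P in [(100,-20,75),(100,22,78),(100,-62,78),(1,22,70)]:
    u,v=wproj(T,q,W(p,P)[0]); print(P,round(u*1.5625),round(v*1.5625)); cv2.drawMarker(a,(int(u*1.5625),int(v*1.5625)),(255,0,255),0,12,1)
cv2.imwrite('pics/w4.png',a[:450])
```

```text
(100, -20, 75) 400 186
(100, 22, 78) 297 185
(100, -62, 78) 502 186
(1, 22, 70) 314 394
```

View pics/w4.png

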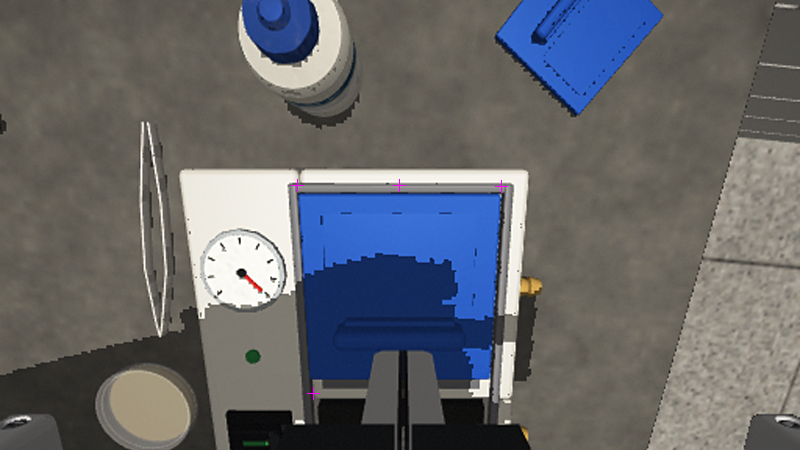

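The lid is up against the end stop (7 N, front edge at v≈190) and its rear edge (v≈380) is past the seat. I back off and check.

apply_moves --motion '[[[0.001,-0.02,0,0,0,0,0],[0.002,-0.04,0.02,0,0,0,0],[0.002,-0.04,0.15,0,0,0,0],[0.002,-0.06,0.35,0,0,0,0],[0.002,-0.2,0.5,0,0,0,0],[0.002,-0.4,0.6,0,0,0,0],[0.002,-0.5,0.6,0,0,0,0],[0.002,-0.5,0.6,0,0,0,0]]]'

```text
clock: 13.05
position: [0.4915, 0.1658, 0.2347]
eef_rot: [0.674, 0.738, 0.001, 0.0]
force: [-0.6, 0.3, 0.7]
gripper_width: 0.0002
grasp_force: 0.0
```

Run:
```python
from h import *
im,T,q=wrist('w5'); a=cv2.resize(im[:,:,::-1],(800,600),interpolation=cv2.INTER_CUBIC)[:450]
s=cv2.resize(env.read_camera('side')[170:260,150:270,::-1],(280,210),interpolation=cv2.INTER_CUBIC); a[240:,520:]=s
cv2.imwrite('pics/w5.png',a)
```

```text
(no output)
```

View pics/w5.png

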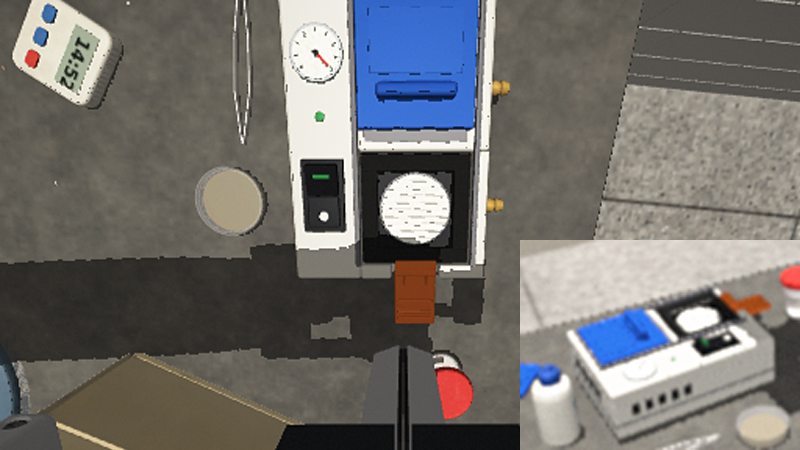

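The lid (415,65) lies flat on the parking deck and the filter (415,208) is exposed. The switch reads off, with its green half up, and the petri dish and cup are where they were. I hand the job in.

```bash
python3 -c "
from cell import env
print(env.close_job())"
```

```text
the job is handed in; nothing more can be done
None
```

The pump is switched off, the tab was pressed and the lid freed, and the lid now lies flat on the parking deck against the end stop; the filter was not touched, nothing nearby was seen to move, and the job was handed in at about 13 s.

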